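Close, switch on and start the infusion pump

TASK

One of the two infusion pumps still has its syringe flap standing open. With the tips of the closed fingers, lifting nothing, push that flap down until it is fully shut, then switch that same pump on by pressing the raised rear end of its power rocker fully down, then press its long bar-shaped start key right down and let it come back up. Do it in that order, never press the round stop key, do not operate the other pump, which is already running, leave the loose things where they stand, and finish clear of everything.

Things in the scene. Friction and masses are not known exactly. Their poses are not given: they have to be found in the camera images.
- pump_a: The pump to be started: green infusion pump with its flap open, 200 mm deep (x) x 170 wide (y) x 91 high with the flap shut, fixed. Origin: centre of its underside, 12 mm above the table; x to its rear, y to its left, z up. Rear half: syringe bay under the flap. Front half: deck sloping down to the front by 0.14 rad, centre 66 mm up; on it, left to right: start key, stop key, rocker.
- pump_b: The other pump, same build, layout and heading, flap shut, rocker on, already running: not to be operated. It stands 220 mm to the left or right of pump_a (centre to centre, 50 mm free between them) on the same flat dock plate, 240 x 440 x 12 mm. Origin and axes as for pump_a.
- flap_a (a joint): Angle of pump_a's white flap (rad): 0 is fully shut (level on the bay, a hard stop); grows as the front edge rises; 0.45 to 0.8 at the start. Stiff hinge: the flap stays where it is left; about 1 N down near the front edge moves it.
- flap_a_hinge (a point): Middle of the hinge line of pump_a's flap, along the pump's rear, at the level of the shut flap's underside (96 mm behind and 85 mm above the pump's origin). Its frame turns with the flap. The flap is a plate 92 mm long from hinge to front edge, 156 mm wide, 6 mm thick.
- flap_a_edge (a point): Middle of the free front edge of pump_a's flap, on the upper (outer) face, 92 mm from the hinge. z is the normal of the outer face, x points along the flap towards the hinge.
- rocker_a (a joint): Angle of pump_a's power rocker (rad): 0 is off (rear end, away from the robot, standing up), 0.36 is on (rear end pressed down to its stop). It stays where it is left; about 2 N on the rear end, 18 mm from its middle, moves it.
- rocker_a_press (a point): Where to press pump_a's rocker: on its upper face, 18 mm behind its pivot; z is the face's normal, x points to its rear. Grey paddle 52 mm long (front to rear) x 24 wide, pivoting at its middle, pivot 55 mm right of the pump's middle line, in plain view on the deck. The point sinks about 6 mm from off to on and stays clear of the deck.
- start_a (a joint): Travel of pump_a's start key (m): 0 is up, 0.005 is fully down. Spring return; about 2 N starts it, about 5 N takes it fully down.
- start_a_top (a point): Centre of the top of pump_a's start key: long grey bar key, 40 mm across the pump (y) x 18 mm (x), standing 10 mm proud of the deck, 50 mm left of the pump's middle line. z is the deck's normal, along which it is pressed; x points to the rear.
- stop_a (a joint): Travel of pump_a's round stop key (m): 0 is up, 0.005 is fully down. Not to be pressed.
- stop_a_top (a point): Centre of the top of pump_a's round stop key, 22 mm in diameter, 10 mm proud of the deck, between the start key (53 mm to its left, centre to centre) and the rocker (52 mm to its right). Not to be pressed.
- flap_b (a joint): Angle of pump_b's flap (rad): 0 is shut. Leave it.
- rocker_b (a joint): Angle of pump_b's rocker (rad): 0.36 is on. Leave it.
- start_b (a joint): Travel of pump_b's start key (m): 0 is up. Leave it.
- stop_b (a joint): Travel of pump_b's stop key (m): 0 is up. Leave it.
- vial: Bystander: loose small medicine vial with metal cap, 30 mm diameter, 58 mm high, standing in front of the dock. Origin: centre of its underside.
- cup: Bystander: loose white plastic medicine cup, 52 mm diameter, 45 mm high, at the left of the dock. Origin: centre of its underside.
- tape: Bystander: loose roll of paper tape lying flat, 72 mm diameter, 25 mm high, at the right of the dock. Origin: centre of its underside.

How it is judged:
By the outcome, as a careful person would: the job done as asked, in the order asked, and still so for the second after the job is handed in, with the robot touching nothing.
It also fails if it takes over 40 s, if anything falls off the work surface, if the arm or the gripper's body presses on something with over 40 N, if the wrist force passes 120 N, or if a joint passes its speed limit or range.

ROBOT

A 7-joint arm with a two-finger parallel gripper is mounted at the origin on the work surface. World frame = base frame: x ahead of the robot, y to its left, z up, the work surface at z = 0. Lengths are in m, angles in rad, forces in N, time in s.
With the tool pointing down it reaches from about 0.4 to 0.875 m from the base axis. Payload 6.5 kg.
Tool frame: the origin (TCP) lies on the centre line of the jaws, within the pads' length; the fingertips stand ahead of it and the grasp point (between the pads) lies 11 mm behind it (bot.nose_length is the z of the fingertips in the tool frame, in m); z points along the fingers, y is the line along which they close (so a half turn about z gives the same grasp; the last joint's range is limited). The gripper opens to 88 mm and grips with 3 to 60 N. Pads are 18 mm wide; open, the fingers measure 123 mm over their backs; the gripper's body (75 mm by 187 mm) begins 45 mm behind the grasp point.
Start: joints at [1.061, 0.536, -0.004, 1.538, 0.003, 1.067, -0.071], TCP at [0.279, -0.587, 0.215] pointing down, gripper open.
Joint ranges: [-2.7, 2.7], [-0.37, 2.16], [-1.27, 1.26], [0.24, 2.4], [-1.31, 4.45], [0.19, 1.91], [-2.76, 2.76]. Speed limits (rad/s): [2.39, 2.39, 3.14, 3.14, 3.14, 3.14, 3.14].

INTERFACE

Orientations are given as a unit quaternion [w, x, y, z].
In Python, from cell import bot gives the robot as it stands. The module is installed in compiled form; this text tells all that it offers.
- The arm moves only by the tool carry_out, never from a script. Its argument "plan" is a list of rows, each a list of 7 numbers: the shift along the tool's x, y, z in m, then the turn, a rotation vector about the tool's x, y, z in rad, then the closure, from -1 (fully open) to 1 (shut). In form: [[dx, dy, dz, ax, ay, az, claw], ...]. A call has 1 to 20 rows; each row is the pose to reach, as a shift and turn from the pose commanded when the call began, along the tool's axes at that moment; what a row does not reach only later rows make up. A row lasts 1/10 s, in which the tool goes at most 50 mm and 8.59 degrees, less where a joint would pass 70% of its speed; a pose out of reach is approached as far as the arm can. A call with a gripper value outside its range is refused whole. The fingers move at their own pace and stop on an object; "squeeze" is the grip in N (left out, the last holds). Time passes only in rows, so rows that repeat a pose let the fingers close. It gives the time, the measured TCP pose, the force, the opening and the grip force at its end, in the units of the state.
- bot.state(): the state, without advancing time (a new reading comes with each control period).
- bot.read_camera(name): name is "side" or "top"; returns (picture, depth): 400x640x3 uint8, blue, green, red; 400x640 float32, m along the optical axis (not along the pixel's ray), 0 where there is no reading.
- bot.camera_info(name): a dict with "vertical_fov" (degrees; the focal length in pixels is half the picture's height over the tangent of half this angle, whatever the lens; pixels are square), "cx", "cy" (the principal point, pixels), "extrinsics" (4x4, takes a point from camera to world coordinates). Camera axes: x right, y down, z forward; pixel columns grow to the right and rows downward; lengths in m; the calibration is good to about 2 mm. A picture is of the moment at which its call begins. camera_info takes no time and is no camera call.
- bot.close_job(): hands the job in; it is judged then, once.
The state is a dict: "clock": time; "joint_pos": joint angles; "qd": joint speeds; "joint_efforts": joint torques, N m; "tool_pos": TCP position; "eef_rot": TCP orientation; "wrist_force": force on the tool from outside, world axes, zero at the start; "torque": the same for the moment, N m; "grip_width": finger opening in m; "grip_force": force on a finger pad.
Only numpy, scipy, OpenCV 4.12 (cv2) and the standard library are available. Lean on these libraries where they do the work, as an engineer would, in place of code of your own. Each camera call takes 0.05 s, during which the arm holds its last target. There are 200 camera calls.

## Working session

There is one attempt and no reset: what is moved stays moved. The work goes in short steps, Python scripts to look and compute and a tool call to move; the robot and the scene stay as the last step left them, time stands still between calls to the robot, and variables do not carry over. Pictures are saved under pics/ and viewed, at most 10 in all, crops included, and the job is handed in when it is done.

Besides the shell and the picture viewer there is one more tool, called after "Request:" by a JSON object that holds its "method" and its "body". carry_out: Moves the arm, as the interface text tells. Its arguments: {"type":"object","properties":{"plan":{"type":"array","items":{"type":"array","items":{"type":"number"}}},"squeeze":{"type":"number"}},"required":["plan"]}

```bash
mkdir -p pics
python3 - <<'E'
from cell import bot
import cv2,numpy as np
print(bot.state(),bot.nose_length)
for n in("side","top"):
    p,d=bot.read_camera(n);cv2.imwrite(f"pics/{n}1.png",p);np.savez(f"{n}1.npz",p=p,d=d);print(n,bot.camera_info(n),(d>0).mean())
E
```

```text
{'clock': 0.0, 'joint_pos': array([ 1.0607898 ,  0.5371674 , -0.00443238,  1.53885924,  0.00259182,
        1.06730269, -0.07120413]), 'qd': array([ 7.80477934e-04, -4.23737520e-04, -2.27269445e-03,  7.93586906e-05,
        5.51026637e-04,  1.42942582e-03, -7.39714193e-04]), 'joint_efforts': array([-2.42001915e-04, -5.70974600e+01,  9.90754813e-01, -2.51594067e+01,
       -5.62954566e-02,  1.80208980e-02,  1.45708555e-04]), 'tool_pos': array([ 0.27879642, -0.58644801,  0.21404379]), 'eef_rot': array([-8.28555483e-04,  9.75473534e-01,  2.20115050e-01, -2.50057143e-04]), 'wrist_force': array([-0.8872662 ,  0.51558937,  0.93177669]), 'torque': array([-0.0407663 , -0.02642042, -0.00531955]), 'grip_force': 0.0, 'grip_width': 0.08796942637269936} 0.008
side {'vertical_fov': 52.6281642208518, 'cx': 316.6077792542481, 'cy': 199.90283658316233, 'extrinsics': array([[-0.83346818, -0.31116511,  0.45662574,  0.09258706],
       [-0.55255683,  0.46421387, -0.69223293,  0.69339954],
       [ 0.00342673, -0.82926579, -0.5588439 ,  0.65077544],
       [ 0.        ,  0.        ,  0.        ,  1.        ]])} 0.99590625
top {'vertical_fov': 44.67844575830906, 'cx': 314.1264222170348, 'cy': 197.25483896813583, 'extrinsics': array([[ 0.01536925, -0.99506455,  0.09803228,  0.4452917 ],
       [-0.99984804, -0.01448797,  0.00969529,  0.00651269],
       [-0.00822715, -0.0981664 , -0.99513601,  1.37513851],
       [ 0.        ,  0.        ,  0.        ,  1.        ]])} 0.99621875
```

View pics/side1.png

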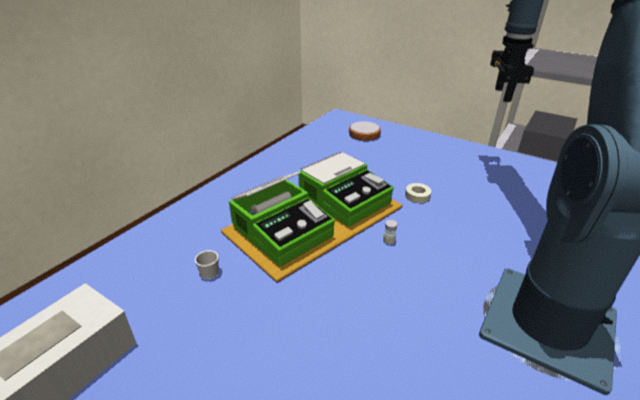

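View pics/top1.png

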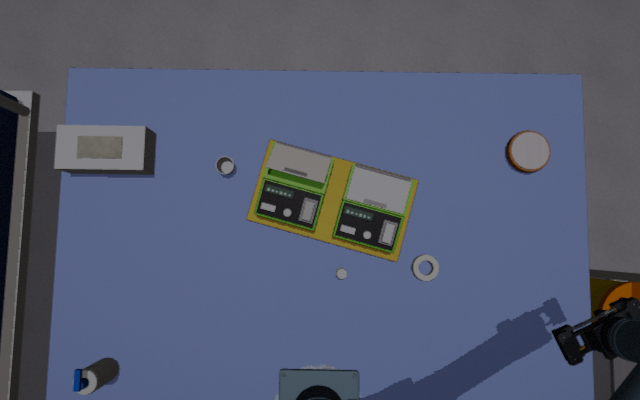

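The left pump (top view about (290,190), side view about (280,225)) is pump_a. It has its flap open with the green bay showing. Its keys in the top view are start (268,208), stop (288,212) and rocker (309,210). Next I'll measure the pose.

```bash
cat > h.py <<'E'
from cell import bot
import cv2,numpy as np
def cam(n):
    c=bot.camera_info(n);return 200/np.tan(np.radians(c["vertical_fov"]/2)),c["cx"],c["cy"],c["extrinsics"]
def ray(n,u,v):
    f,cx,cy,E=cam(n);return E[:3,3],E[:3,:3]@np.array([(u-cx)/f,(v-cy)/f,1])
def pt(n,u,v,d): o,r=ray(n,u,v);return o+r*d
def onz(n,u,v,z): o,r=ray(n,u,v);return o+r*(z-o[2])/r[2]
def tri(u1,v1,u2,v2):
    o1,r1=ray("top",u1,v1);o2,r2=ray("side",u2,v2)
    s=np.linalg.lstsq(np.c_[r1,-r2],o2-o1,rcond=None)[0];a=o1+r1*s[0];b=o2+r2*s[1];return (a+b)/2,np.linalg.norm(a-b)
def cloud(n,p,d):
    f,cx,cy,E=cam(n);v,u=np.mgrid[:400,:640];P=np.stack([(u-cx)/f*d,(v-cy)/f*d,d],-1);return P@E[:3,:3].T+E[:3,3]
E
python3 - <<'E'
from h import *
np.set_printoptions(precision=4,suppress=True)
T=np.load("top1.npz");S=np.load("side1.npz")
for n,D,win in(("top",T,(130,265,240,425)),("side",S,(145,285,215,410))):
    p,d=D["p"],D["d"];hsv=cv2.cvtColor(p,cv2.COLOR_BGR2HSV);P=cloud(n,p,d)
    a,b,c,e=win;w=np.zeros((400,640),np.uint8);w[a:b,c:e]=1
    g=((hsv[...,1]<70)&(hsv[...,2]>(95 if n=="top" else 115))).astype(np.uint8)*w
    k,l,st,ce=cv2.connectedComponentsWithStats(g)
    print(n)
    for i in range(1,k):
        if st[i,4]>15:
            m=l==i;print(st[i],ce[i].round(1),"med",np.median(P[m],0),"ray",pt(n,*ce[i],np.median(d[m])))
    o=((hsv[...,0]>14)&(hsv[...,0]<28)&(hsv[...,1]>150)).astype(np.uint8)*w
    gr=((hsv[...,0]>35)&(hsv[...,0]<75)&(hsv[...,1]>120)).astype(np.uint8)*w
    q=cv2.boxPoints(cv2.minAreaRect(np.argwhere((o|gr)>0)[:,::-1].astype(np.float32)));print("plate px",q.round(1).tolist());
    if n=="top":
        Q=np.array([onz(n,u,v,.012)[:2] for u,v in q]);print(Q,Q.mean(0))
    cv2.imwrite(f"pics/{n}c.png",cv2.resize(p[a:b,c:e],None,fx=4,fy=4,interpolation=cv2.INTER_CUBIC))
E
```

```text
top
[ 266  142   66   41 1537] [299.  161.8] med [0.6603 0.0582 0.1274] ray [0.6601 0.0595 0.1275]
[253 152  13  43  43] [259. 173.] med [0.648  0.1784 0.0004] ray [0.648  0.1784 0.0002]
[ 346  166   73   48 2049] [378.8 189.5] med [ 0.5935 -0.1492  0.1026] ray [ 0.5936 -0.1507  0.1025]
[246 196   7  25  25] [248.8 208. ] med [ 0.5473  0.2042 -0.0001] ray [0.5474 0.2048 0.0003]
[299 198  18  25 248] [307.8 209.3] med [0.5401 0.0349 0.0864] ray [0.5397 0.0355 0.0873]
[261 203  15   9  91] [267.9 206.9] med [0.5446 0.1414 0.0846] ray [0.5447 0.1416 0.0843]
[284 209   7   8  45] [287.  212.2] med [0.5318 0.0906 0.084 ] ray [0.5316 0.0907 0.0839]
[379 220  18  24 237] [387.8 231.8] med [ 0.483  -0.1766  0.0888] ray [ 0.4834 -0.1763  0.089 ]
[340 225  16  10  94] [347.5 229.4] med [ 0.4891 -0.0694  0.0841] ray [ 0.4883 -0.0707  0.0843]
[363 231   8   8  46] [366.7 234.7] med [ 0.4744 -0.1217  0.0841] ray [ 0.475  -0.1214  0.084 ]
[414 254  11  11  74] [419.4 259.6] med [ 0.4094 -0.2718  0.0243] ray [ 0.4103 -0.2724  0.0243]
plate px [[246.39999389648438, 219.0], [269.1000061035156, 138.60
[... 945 characters left out ...]
[300 200  27  22 250] [312.5 210.4] med [0.5346 0.0398 0.0877] ray [0.5358 0.0393 0.088 ]
[297 220  10   7  56] [301.3 223. ] med [0.531  0.0925 0.0858] ray [0.531  0.0923 0.0856]
[386 220  11   8  76] [391.2 223.3] med [ 0.3708 -0.0555  0.0596] ray [ 0.3705 -0.0552  0.0594]
[275 227  17  12 112] [283.1 232.5] med [0.544  0.144  0.0858] ray [0.5447 0.1435 0.0856]
[384 229  12  14 108] [389.5 235.3] med [ 0.3669 -0.0468  0.0293] ray [ 0.3679 -0.0475  0.0285]
[215 251   4  12  34] [216.1 256.5] med [0.6557 0.2492 0.0428] ray [0.6541 0.2498 0.0389]
plate px [[195.39999389648438, 186.60000610351562], [339.79998779296875, 99.9000015258789], [403.0, 205.39999389648438], [258.6000061035156, 292.0]]
```

```bash
cat >> h.py <<'E'
from scipy.spatial.transform import Rotation as R
np.set_printoptions(precision=4,suppress=True)
YAW=-.26;X=np.array([np.cos(YAW),np.sin(YAW),0]);Y=np.array([-X[1],X[0],0]);O=np.array([.6019,.0758,.012])
def w(x,y,z): return O*[1,1,0]+X*x+Y*y+[0,0,z]   # pump-local x,y, world z
def loc(P): D=(P-O*[1,1,0]);return np.stack([D@X,D@Y,P[...,2]],-1)
def rot(): q=bot.state()["eef_rot"];return R.from_quat(np.r_[q[1:],q[0]])
GOAL=R.from_matrix(np.c_[X,-Y,[0,0,-1]])
def go(tip):  # tool-axis shift and turn that bring the fingertips to tip, tool straight down
    r=rot();t=tip+[0,0,bot.nose_length]
    return r.inv().apply(t-bot.state()["tool_pos"]),(r.inv()*GOAL).as_rotvec()
E
python3 - <<'E'
from h import *
T=np.load("top1.npz");S=np.load("side1.npz")
for n,D,b in(("top",T,(266,142,66,41)),("side",S,(232,171,68,29))):
    p,d=D["p"],D["d"];P=loc(cloud(n,p,d));h=cv2.cvtColor(p,cv2.COLOR_BGR2HSV)
    m=(h[...,1]<70)&(h[...,2]>95);k=np.zeros_like(m);k[b[1]:b[1]+b[3],b[0]:b[0]+b[2]]=1;m&=k;m&=(P[...,2]>.09)
    Q=P[m];A=np.c_[Q[:,0],Q[:,1],np.ones(len(Q))];c=np.linalg.lstsq(A,Q[:,2],rcond=None)[0]
    print(n,len(Q),"angle",np.arctan(-c[0]),c,"range",np.percentile(Q,[1,99],axis=0))
for u,v,a,b in((267.9,206.9,283.1,232.5),(287,212.2,301.3,223),(307.8,209.3,312.5,210.4),(378.8,189.5,332.1,166.6)):
    q,e=tri(u,v,a,b);print(q,e,loc(q))
# rocker profile
P=loc(cloud("top",T["p"],T["d"]))[198:223,299:317].reshape(-1,3);k=abs(P[:,1]+.055)<.008
for x in np.arange(-.085,-.01,.008):
    s=P[k&(abs(P[:,0]-x)<.004)];print(round(x,3),len(s),np.median(s[:,2]) if len(s) else 0)
print(go(w(.022,0,.25)))
E
```

```text
top 1536 angle 1.1552560001957186 [-2.2664 -0.2156  0.269 ] range [[ 0.0219 -0.0776  0.1   ]
 [ 0.0985  0.0755  0.1547]]
side 335 angle 0.6147420741640295 [-0.706   0.0176  0.17  ] range [[ 0.0207 -0.0773  0.0946]
 [ 0.1012  0.0778  0.1547]]
[0.5452 0.142  0.0842] 0.0008950261810188229 [-0.0718  0.0494  0.0842]
[0.5318 0.0908 0.0842] 0.0007007386887446544 [-0.0716 -0.0036  0.0842]
[0.5394 0.0351 0.0841] 0.0013966308473659787 [-0.0499 -0.0554  0.0841]
[ 0.5955 -0.15    0.1011] 0.004014131259552014 [ 0.0519 -0.2198  0.1011]
-0.085 10 0.07604823192983357
-0.077 17 0.07894464651230981
-0.069 19 0.08492821075651769
-0.061 19 0.08756438458132476
-0.053 18 0.08995897644471873
-0.045 18 0.09267915557700634
-0.037 20 0.09507140081075305
-0.029 15 0.09687736675684278
-0.021 17 0.08519396449832972
-0.013 3 0.08145733367538499
(array([ 0.593 , -0.4452, -0.0433]), array([-0.0015,  0.0007,  0.7039]))
```

View pics/topc.png

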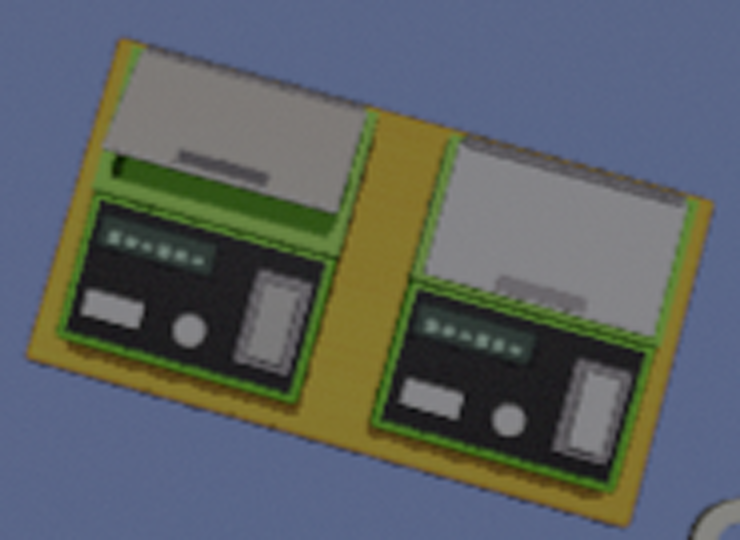

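The crop shows pump_a's flap open. Its front edge is near crop (230,185), its rocker near (272,322) and its start key near (112,308). The measured poses agree with the text, and the flap stands at about 0.61 rad.

Request:
{"method": "carry_out", "body": {"plan": [[0,0,-0.05,0,0,0,1],[0.593,-0.445,-0.05,0,0,0.704,1],[0.593,-0.445,-0.05,0,0,0.704,1],[0.593,-0.445,-0.05,0,0,0.704,1],[0.593,-0.445,-0.05,0,0,0.704,1],[0.593,-0.445,-0.05,0,0,0.704,1],[0.593,-0.445,-0.05,0,0,0.704,1],[0.593,-0.445,-0.05,0,0,0.704,1],[0.593,-0.445,-0.05,0,0,0.704,1],[0.593,-0.445,-0.05,0,0,0.704,1],[0.593,-0.445,-0.05,0,0,0.704,1],[0.593,-0.445,-0.05,0,0,0.704,1],[0.593,-0.445,-0.05,0,0,0.704,1],[0.593,-0.445,-0.05,0,0,0.704,1],[0.593,-0.445,-0.05,0,0,0.704,1],[0.593,-0.445,-0.05,0,0,0.704,1],[0.593,-0.445,-0.05,0,0,0.704,1],[0.593,-0.445,-0.05,0,0,0.704,1],[0.593,-0.445,-0.05,0,0,0.704,1],[0.593,-0.445,-0.05,0,0,0.704,1]], "squeeze": 20}}

```text
clock: 2.1
tool_pos: [0.6232, 0.0673, 0.2649]
eef_rot: [0.001, 0.991, -0.131, -0.0]
wrist_force: [-0.3, 0.0, -0.9]
grip_width: 0.0003
grip_force: 0.0
```

Run:
```python
from h import *
s=bot.state();print(s["clock"],s["tool_pos"],loc(s["tool_pos"]),s["grip_width"],s["wrist_force"],s["joint_pos"],s["qd"]);print(go(w(.026,0,.165)),GOAL.as_quat())
p,d=bot.read_camera("side");cv2.imwrite("pics/s2.png",cv2.resize(p[80:280,180:440],None,fx=3,fy=3,interpolation=cv2.INTER_CUBIC))
```

```text
2.1 [0.6232 0.0673 0.2649] [ 0.0228 -0.0027  0.2649] 0.00031025862925501615 [-0.3363  0.0256 -0.9492] [-0.059   0.4583 -0.17    1.5412  0.0832  1.1497 -2.0796] [-0.0001 -0.0012 -0.006  -0.0034 -0.0017 -0.0023 -0.0006]
(array([ 0.0032, -0.0028,  0.0919]), array([ 0.0011,  0.    , -0.0029])) [ 0.9916 -0.1296  0.     -0.    ]
```

View pics/s2.png

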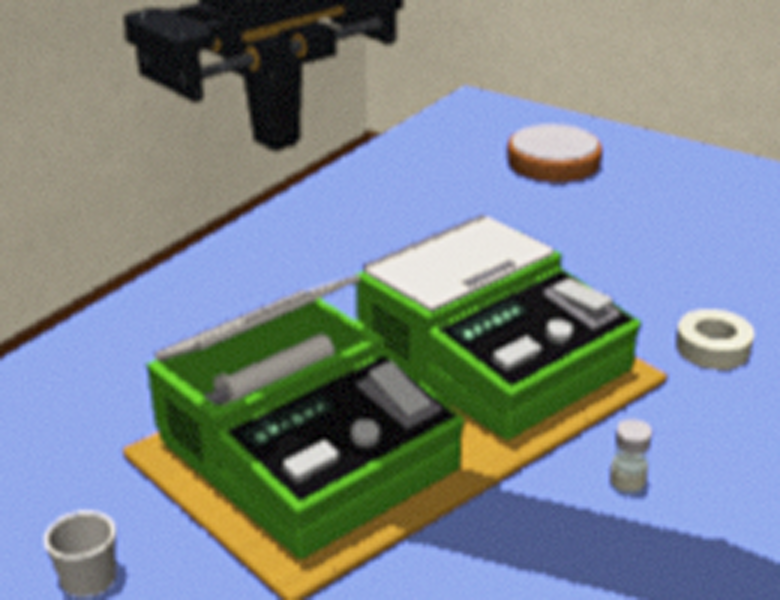

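The closed fingertips (crop (275,145)) hang above the open flap with nothing in the way, so I'll go down.

Request:
{"method": "carry_out", "body": {"plan": [[0.003,-0.003,0.04,0,0,-0.003,1],[0.003,-0.003,0.07,0,0,-0.003,1],[0.003,-0.003,0.09,0,0,-0.003,1],[0.003,-0.003,0.096,0,0,-0.003,1],[0.003,-0.003,0.102,0,0,-0.003,1],[0.003,-0.003,0.108,0,0,-0.003,1],[0.003,-0.003,0.114,0,0,-0.003,1],[0.003,-0.003,0.12,0,0,-0.003,1],[0.003,-0.003,0.126,0,0,-0.003,1],[0.003,-0.003,0.132,0,0,-0.003,1],[0.003,-0.003,0.138,0,0,-0.003,1],[0.003,-0.003,0.144,0,0,-0.003,1],[0.003,-0.003,0.149,0,0,-0.003,1],[0.003,-0.003,0.149,0,0,-0.003,1]]}}

```text
clock: 3.55
tool_pos: [0.6268, 0.0715, 0.1151]
eef_rot: [0.0, 0.992, -0.128, -0.0]
wrist_force: [-1.1, -0.1, -0.8]
grip_width: 0.0003
grip_force: 0.0
```

Request:
{"method": "carry_out", "body": {"plan": [[0,0,0.002,0,0,0,1],[0,0,0.004,0,0,0,1],[0,0,0.005,0,0,0,1],[0,0,0.005,0,0,0,1]]}}

```text
clock: 3.95
tool_pos: [0.6272, 0.0716, 0.1109]
eef_rot: [0.0, 0.992, -0.128, 0.0]
wrist_force: [-0.7, -0.4, 0.6]
grip_width: 0.0007
grip_force: 0.1
```

Request:
{"method": "carry_out", "body": {"plan": [[0,0,0.001,0,0,0,1],[0,0,0.002,0,0,0,1],[0,0,0.002,0,0,0,1]]}}

```text
clock: 4.25
tool_pos: [0.6272, 0.0717, 0.1088]
eef_rot: [-0.0, 0.992, -0.128, -0.0]
wrist_force: [-0.2, -0.1, 1.1]
grip_width: 0.0001
grip_force: 0.2
```

Request:
{"method": "carry_out", "body": {"plan": [[0,0,0.001,0,0,0,1],[0,0,0.002,0,0,0,1],[0,0,0.002,0,0,0,1]]}}

```text
clock: 4.55
tool_pos: [0.6271, 0.0717, 0.1067]
eef_rot: [0.0, 0.992, -0.128, -0.0]
wrist_force: [-0.6, -0.3, 0.9]
grip_width: 0.0007
grip_force: 0.1
```

Request:
{"method": "carry_out", "body": {"plan": [[0,0,0.001,0,0,0,1],[0,0,0.002,0,0,0,1],[0,0,0.003,0,0,0,1],[0,0,0.003,0,0,0,1]]}}

```text
clock: 4.95
tool_pos: [0.6271, 0.0716, 0.1037]
eef_rot: [0.0, 0.992, -0.128, -0.0]
wrist_force: [-0.1, 0.4, 0.4]
grip_width: 0.0004
grip_force: 0.1
```

Run:
```python
from h import *
s=bot.state();print(loc(s["tool_pos"]),s["wrist_force"],s["torque"])
p,d=bot.read_camera("side");cv2.imwrite("pics/s3.png",cv2.resize(p[140:270,200:410],None,fx=3.8,fy=3.8,interpolation=cv2.INTER_CUBIC))
```

```text
[0.0254 0.0024 0.1037] [-0.0902  0.4149  0.431 ] [ 0.0404  0.0505 -0.0005]
```

View pics/s3.png

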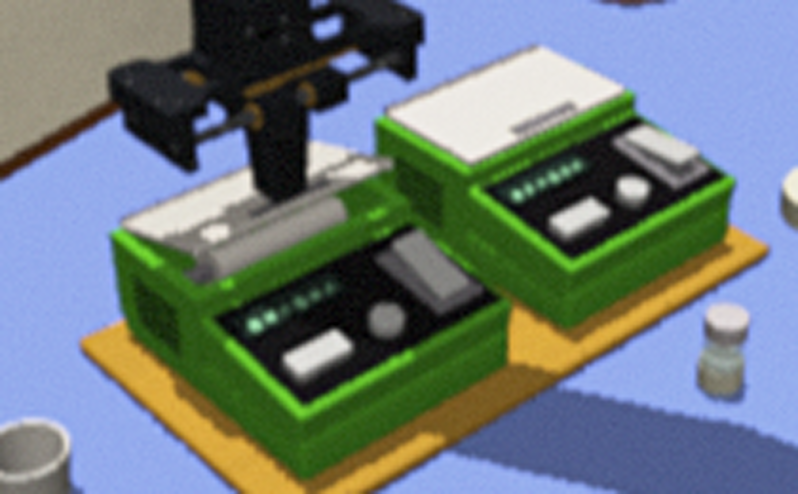

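Run:
```python
from h import *
for n in("side","top"):
    p,d=bot.read_camera(n);P=loc(cloud(n,p,d))
    m=(abs(P[...,1])<.075)&(P[...,0]>.0)&(P[...,0]<.1)&(P[...,2]>.06)&(P[...,2]<.3)
    for y0,y1 in((-.07,-.04),(.035,.07),(-.015,.015)):
        print(n,y0,[(round(x,3),np.percentile(P[m&(P[...,1]>y0)&(P[...,1]<y1)&(abs(P[...,0]-x)<.005)][:,2],[10,50,90]).round(3).tolist() if (m&(P[...,1]>y0)&(P[...,1]<y1)&(abs(P[...,0]-x)<.005)).sum()>2 else 0) for x in np.arange(0,.1,.012)])
```

```text
side -0.07 [(np.float64(0.0), [0.087, 0.206, 0.234]), (np.float64(0.012), [0.098, 0.128, 0.236]), (np.float64(0.024), [0.126, 0.128, 0.236]), (np.float64(0.036), [0.08, 0.124, 0.236]), (np.float64(0.048), [0.084, 0.119, 0.236]), (np.float64(0.06), [0.087, 0.116, 0.153]), (np.float64(0.072), [0.112, 0.113, 0.114]), (np.float64(0.084), [0.108, 0.109, 0.11]), (np.float64(0.096), 0)]
side 0.035 [(np.float64(0.0), [0.089, 0.209, 0.238]), (np.float64(0.012), [0.099, 0.237, 0.283]), (np.float64(0.024), [0.126, 0.246, 0.285]), (np.float64(0.036), [0.122, 0.236, 0.279]), (np.float64(0.048), [0.078, 0.12, 0.276]), (np.float64(0.06), [0.08, 0.115, 0.117]), (np.float64(0.072), [0.111, 0.113, 0.114]), (np.float64(0.084), [0.108, 0.109, 0.11]), (np.float64(0.096), [0.066, 0.086, 0.106])]
side -0.015 [(np.float64(0.0), [0.088, 0.217, 0.244]), (np.float64(0.012), [0.127, 0.167, 0.254]), (np.float64(0.024), [0.135, 0.171, 0.205]), (np.float64(0.036), [0.077, 0.082, 0.136]), (np.float64(0.048), [0.082, 0.087, 0.118]), (np.float64(0.06), [0.087, 0.115, 0.116]), (np.float64(0.072), [0.112, 0.113, 0.113]
[... 241 characters left out ...]
oat64(0.048), [0.117, 0.233, 0.235]), (np.float64(0.06), [0.112, 0.113, 0.212]), (np.float64(0.072), [0.107, 0.11, 0.113]), (np.float64(0.084), [0.104, 0.106, 0.109]), (np.float64(0.096), [0.101, 0.104, 0.107])]
top 0.035 [(np.float64(0.0), [0.209, 0.232, 0.236]), (np.float64(0.012), [0.231, 0.234, 0.236]), (np.float64(0.024), 0), (np.float64(0.036), 0), (np.float64(0.048), 0), (np.float64(0.06), 0), (np.float64(0.072), 0), (np.float64(0.084), 0), (np.float64(0.096), 0)]
top -0.015 [(np.float64(0.0), 0), (np.float64(0.012), 0), (np.float64(0.024), 0), (np.float64(0.036), 0), (np.float64(0.048), 0), (np.float64(0.06), 0), (np.float64(0.072), 0), (np.float64(0.084), 0), (np.float64(0.096), 0)]
```

Run:
```python
from h import *
p,d=bot.read_camera("side");P=loc(cloud("side",p,d))
dark=(p.max(-1)<70)&(P[...,2]>.11)&(P[...,2]<.26)&(abs(P[...,0])<.12)&(abs(P[...,1])<.15)
for z in np.arange(.115,.25,.01):
    q=P[dark&(abs(P[...,2]-z)<.005)]
    if len(q):print(round(z,3),len(q),np.percentile(q,[3,97],axis=0)[:,:2].T.tolist())
print(loc(bot.state()["tool_pos"]))
```

```text
0.125 4 [[0.01559099865111022, 0.019636670883405604], [-0.01237503380225546, 0.011636746300821128]]
0.135 42 [[0.013862007049857633, 0.028349007700152414], [-0.01089599300626598, 0.015532852229522819]]
0.145 50 [[0.014034023713278325, 0.02677088258125275], [-0.007833198030923255, 0.017058323897632947]]
0.155 48 [[0.015078916766100814, 0.031528528483068724], [-0.011499066206827306, 0.018179045704622854]]
0.165 52 [[0.0144281514456391, 0.02830377099287834], [-0.012492859193167838, 0.018408091079914347]]
0.175 60 [[0.01488119410635399, 0.02880744088898825], [-0.01288733196176571, 0.019051387967300014]]
0.185 15 [[0.013326614345711477, 0.019524269390308772], [-0.015522691243082273, 0.024337521021400722]]
0.195 73 [[-0.007874027235805334, 0.04282415959313603], [-0.07848022604113637, 0.08706119824873117]]
0.205 265 [[-0.008553607502828095, 0.048163795634672206], [-0.07762272534193143, 0.08733019482982861]]
0.215 251 [[-0.008765054477554013, 0.030651738144652836], [-0.07803270993435471, 0.09258710901080296]]
0.225 221 [[-0.008729268763601326, 0.04659386845770847], [-0.08013470266549863, 0.09477053611535881]]
0.235 690 [[-0.008314865092264886, 0.04966207079232779], [-0.0828008540593574, 0.09446455382647018]]
0.245 148 [[0.0028869540802546217, 0.03784463729524489], [-0.0114076841390623, 0.042430795366783305]]
[0.0255 0.0024 0.1039]
```

The flap is still about 0.27 rad open, and the depth image puts the fingertips about 25 mm above the reported TCP height. I'll trust the camera and the contact force over the reported height and keep pressing.

Request:
{"method": "carry_out", "body": {"plan": [[0,0,0.004,0,0,0,1],[0,0,0.008,0,0,0,1],[0,0,0.012,0,0,0,1],[0,0,0.016,0,0,0,1],[0,0,0.018,0,0,0,1],[0,0,0.018,0,0,0,1]]}}

```text
clock: 5.75
tool_pos: [0.627, 0.0715, 0.0854]
eef_rot: [0.0, 0.992, -0.128, -0.0]
wrist_force: [-0.8, 0.3, 1.0]
grip_width: 0.0005
grip_force: 0.0
```

Request:
{"method": "carry_out", "body": {"plan": [[0,0,0.001,0,0,0,1],[0,0,0.002,0,0,0,1],[0,0,0.003,0,0,0,1],[0,0,0.004,0,0,0,1],[0,0,0.004,0,0,0,1]]}}

```text
clock: 6.25
tool_pos: [0.6272, 0.0716, 0.0818]
eef_rot: [0.0, 0.992, -0.128, -0.0]
wrist_force: [0.5, 0.2, -0.2]
grip_width: 0.0006
grip_force: 0.0
```

Request:
{"method": "carry_out", "body": {"plan": [[0,0,0.001,0,0,0,1],[0,0,0.002,0,0,0,1],[0,0,0.003,0,0,0,1],[0,0,0.003,0,0,0,1]]}}

```text
clock: 6.65
tool_pos: [0.6272, 0.0717, 0.0796]
eef_rot: [0.0, 0.992, -0.128, -0.0]
wrist_force: [-2.9, 0.0, 6.9]
grip_width: 0.0008
grip_force: 3.5
```

```bash
cat > flap.py <<'E'
from h import *
p,d=bot.read_camera("side");P=loc(cloud("side",p,d))
m=(abs(P[...,1]+.055)<.02)&(P[...,2]>.09)&(P[...,2]<.16)
for x in np.arange(.008,.1,.012):
    q=P[m&(abs(P[...,0]-x)<.004)];print(round(x,3),len(q),np.median(q[:,2]) if len(q) else 0)
q=P[(P[...,2]>.09)&(P[...,2]<.115)&(abs(P[...,1]+.22)<.06)&(abs(P[...,0]-.05)<.03)];print("B",np.median(q,0))
print(bot.state()["wrist_force"])
E
python3 flap.py
```

```text
0.008 56 0.10250394619291392
0.02 27 0.10434810080032775
0.032 25 0.1049241837882181
0.044 27 0.1047276339843165
0.056 18 0.10476954062216215
0.068 15 0.10466676892793025
0.08 6 0.10470725360583122
0.092 2 0.10367874785521397
B [ 0.0496 -0.2168  0.1048]
[-3.2848  0.0816  5.902 ]
```

The flap is level at 0.1047, the same as pump_b's, with about 7 N on the stop. I'll press slightly more, then lift and go over to the rocker.

Request:
{"method": "carry_out", "body": {"plan": [[0,0,0.001,0,0,0,1],[0,0,0.001,0,0,0,1],[0,0,-0.03,0,0,0,1],[0,0,-0.05,0,0,0,1],[-0.056,0.057,-0.05,0,0,0,1],[-0.056,0.057,-0.05,0,0,0,1],[-0.056,0.057,-0.03,0,0,0,1],[-0.056,0.057,-0.01,0,0,0,1],[-0.056,0.057,-0.01,0,0,0,1],[-0.056,0.057,-0.01,0,0,0,1]]}}

```text
clock: 7.7
tool_pos: [0.5586, 0.0308, 0.089]
eef_rot: [0.0, 0.992, -0.128, -0.0]
wrist_force: [0.5, -0.7, 0.4]
grip_width: 0.0002
grip_force: 0.0
```

```bash
python3 flap.py
python3 - <<'E'
from h import *
p,d=bot.read_camera("side");P=loc(cloud("side",p,d))
dark=(p.max(-1)<70)&(P[...,2]>.10)&(P[...,2]<.26)&(abs(P[...,0])<.12)&(abs(P[...,1]+.05)<.15)
for z in np.arange(.11,.18,.01):
    q=P[dark&(abs(P[...,2]-z)<.005)]
    if len(q):print(round(z,3),len(q),np.percentile(q,[3,97],axis=0)[:,:2].T.tolist())
print(loc(bot.state()["tool_pos"]))
cv2.imwrite("pics/s4.png",cv2.resize(p[120:270,200:410],None,fx=3.8,fy=3.8,interpolation=cv2.INTER_CUBIC))
E
```

```text
0.008 40 0.10183101524534754
0.02 25 0.10474772714149871
0.032 23 0.10448151016522311
0.044 11 0.10448478133688055
0.056 4 0.1038887551078222
0.068 4 0.1042614520029308
0.08 2 0.10433743011511504
0.092 4 0.10336075238609849
B [ 0.0339 -0.2183  0.1049]
[0.4373 0.8997 0.0423]
0.11 2 [[-0.037490290586988134, -0.03748309930050878], [-0.05911430038952904, -0.053179867402694196]]
0.12 38 [[-0.04020378848739953, -0.026327701433534342], [-0.06742804211319764, -0.04093823001590068]]
0.13 45 [[-0.04064943856163671, -0.025797481706253], [-0.06788580612682112, -0.039740694922865784]]
0.14 53 [[-0.04045598377284818, -0.024293418666956782], [-0.07128659136109451, -0.03914915246195034]]
0.15 54 [[-0.04080008641266443, -0.02617039937885975], [-0.06961419028885708, -0.03771454018866419]]
0.16 53 [[-0.04068070443513199, -0.022537511193058635], [-0.07107040465521942, -0.03719875287036794]]
0.17 10 [[-0.040986089903905856, -0.03502422846312374], [-0.0701522909924012, -0.031053216749910743]]
[-0.0295 -0.0543  0.0898]
```

View pics/s4.png

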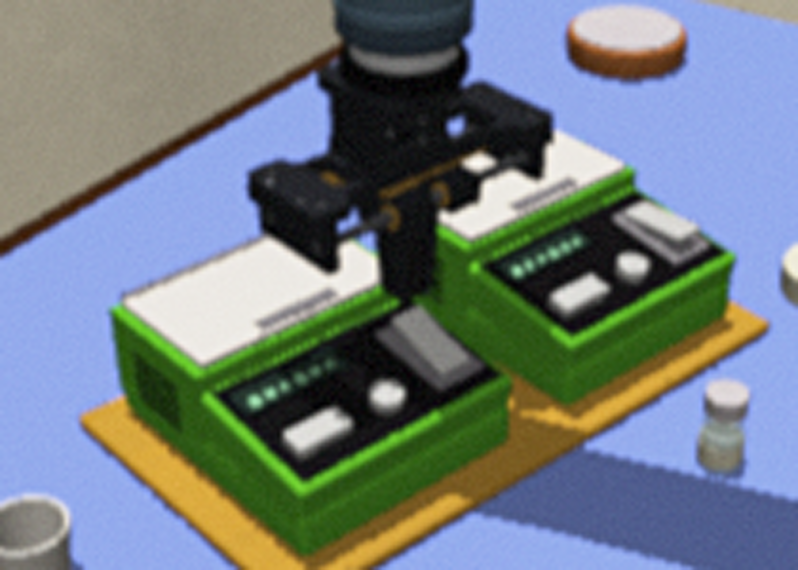

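The flap is shut, and the fingertips (crop (408,295)) sit above the rocker's raised rear end. Next I'll press it.

Request:
{"method": "carry_out", "body": {"plan": [[0,0,0.006,0,0,0,1],[0,0,0.012,0,0,0,1],[0,0,0.015,0,0,0,1],[0,0,0.017,0,0,0,1],[0,0,0.019,0,0,0,1],[0,0,0.02,0,0,0,1],[0,0,0.021,0,0,0,1],[0,0,0.021,0,0,0,1]]}}

```text
clock: 8.6
tool_pos: [0.5584, 0.0308, 0.0678]
eef_rot: [0.0, 0.992, -0.128, -0.0]
wrist_force: [0.9, 0.2, 0.6]
grip_width: 0.0006
grip_force: 0.5
```

Request:
{"method": "carry_out", "body": {"plan": [[0,0,0.001,0,0,0,1],[0,0,0.002,0,0,0,1],[0,0,0.003,0,0,0,1],[0,0,0.003,0,0,0,1]]}}

```text
clock: 9.0
tool_pos: [0.5587, 0.0307, 0.0664]
eef_rot: [0.0, 0.992, -0.128, 0.0]
wrist_force: [-4.4, -0.8, 17.6]
grip_width: 0.0006
grip_force: 8.7
```

That gave 17.6 N, a firm stop. I'll lift, move over to above the start key and check both flap and rocker.

Request:
{"method": "carry_out", "body": {"plan": [[0,0,-0.03,0,0,0,1],[0,0,-0.05,0,0,0,1],[-0.041,-0.104,-0.05,0,0,0,1],[-0.041,-0.104,-0.05,0,0,0,1],[-0.041,-0.104,-0.05,0,0,0,1],[-0.041,-0.104,-0.05,0,0,0,1],[-0.041,-0.104,-0.05,0,0,0,1]]}}

```text
clock: 9.7
tool_pos: [0.545, 0.14, 0.1144]
eef_rot: [0.001, 0.992, -0.129, -0.0]
wrist_force: [0.7, -0.5, -0.5]
grip_width: 0.0007
grip_force: 0.0
```

Run:
```python
from h import *
p,d=bot.read_camera("side");P=loc(cloud("side",p,d))
for yc in(-.055,-.275):
  k=abs(P[...,1]-yc)<.009
  print(yc,[(round(x,3),round(float(np.median(P[k&(abs(P[...,0]-x)<.003)&(P[...,2]>.06)&(P[...,2]<.12)][:,2])),4)) for x in np.arange(-.073,-.02,.008)])
dark=(p.max(-1)<70)&(P[...,2]>.11)&(P[...,2]<.26)&(abs(P[...,0]+.07)<.06)&(abs(P[...,1]-.05)<.05)
for z in np.arange(.12,.18,.01):
    q=P[dark&(abs(P[...,2]-z)<.005)]
    if len(q):print(round(z,3),len(q),np.percentile(q,[3,97],axis=0)[:,:2].T.tolist())
s=bot.state();print(loc(s["tool_pos"]),s["wrist_force"],s["clock"])
cv2.imwrite("pics/s5.png",cv2.resize(p[120:270,200:410],None,fx=3.8,fy=3.8,interpolation=cv2.INTER_CUBIC))
```

```text
-0.055 [(np.float64(-0.073), 0.0901), (np.float64(-0.065), 0.0921), (np.float64(-0.057), 0.0921), (np.float64(-0.049), 0.0917), (np.float64(-0.041), 0.0914), (np.float64(-0.033), 0.0922), (np.float64(-0.025), 0.091)]
-0.275 [(np.float64(-0.073), 0.0924), (np.float64(-0.065), 0.0925), (np.float64(-0.057), 0.0923), (np.float64(-0.049), 0.0919), (np.float64(-0.041), 0.0914), (np.float64(-0.033), 0.0924), (np.float64(-0.025), 0.0904)]
0.14 18 [[-0.08118123122030209, -0.07818883025181916], [0.036472445687229404, 0.057566495084669454]]
0.15 60 [[-0.08188271882397127, -0.06540746568903025], [0.033856040243926015, 0.0613176718855792]]
0.16 63 [[-0.08201038310703174, -0.06445847336613134], [0.0322958176111719, 0.06193494857573344]]
0.17 63 [[-0.08200434712451594, -0.06688113777373429], [0.031703241950165106, 0.06289153788308341]]
[-0.071   0.0468  0.1145] [-0.5297 -0.5731 -0.7147] 9.75
```

View pics/s5.png

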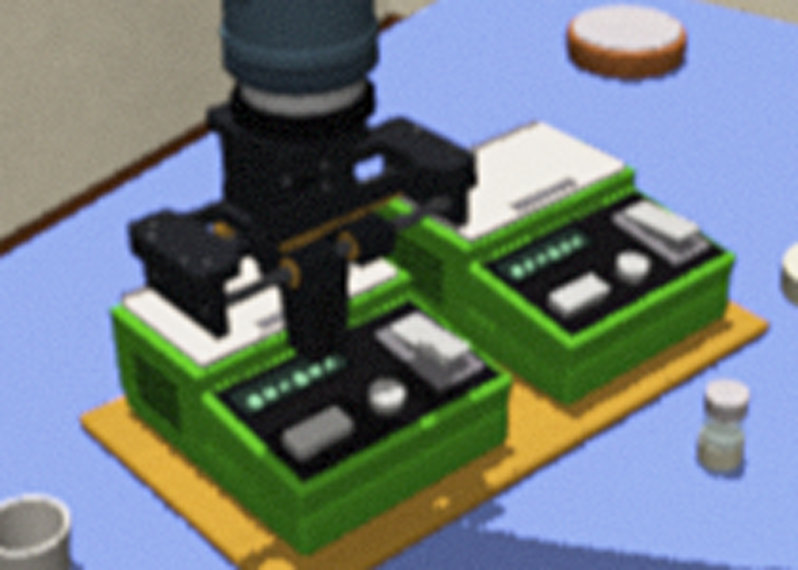

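The rocker matches pump_b's running state, and the tips (crop (315,350)) are over the start key. Pressing it now.

Request:
{"method": "carry_out", "body": {"plan": [[0,-0.002,0.03,0,0,0,1],[0,-0.002,0.042,0,0,0,1],[0,-0.002,0.048,0,0,0,1],[0,-0.002,0.051,0,0,0,1],[0,-0.002,0.053,0,0,0,1],[0,-0.002,0.055,0,0,0,1],[0,-0.002,0.055,0,0,0,1]]}}

```text
clock: 10.45
tool_pos: [0.5464, 0.1431, 0.0604]
eef_rot: [0.0, 0.992, -0.128, 0.001]
wrist_force: [0.3, -2.4, 3.4]
grip_width: 0.0004
grip_force: 1.5
```

Request:
{"method": "carry_out", "body": {"plan": [[0,0,0.001,0,0,0,1],[0,0,0.002,0,0,0,1],[0,0,0.003,0,0,0,1],[0,0,0.003,0,0,0,1]]}}

```text
clock: 10.85
tool_pos: [0.5468, 0.1432, 0.0575]
eef_rot: [0.0, 0.992, -0.129, 0.001]
wrist_force: [0.4, -3.5, 6.8]
grip_width: 0.0006
grip_force: 3.4
```

Request:
{"method": "carry_out", "body": {"plan": [[0,0,0.001,0,0,0,1],[0,0,0.002,0,0,0,1],[0,0,0.002,0,0,0,1]]}}

```text
clock: 11.15
tool_pos: [0.547, 0.1432, 0.057]
eef_rot: [0.0, 0.992, -0.129, 0.001]
wrist_force: [-4.2, -4.7, 23.1]
grip_width: 0.0005
grip_force: 11.3
```

Hard stop at 23 N: the key is fully down. I'll lift straight up and retreat.

Request:
{"method": "carry_out", "body": {"plan": [[0,0,-0.01,0,0,0,1],[0,0,-0.04,0,0,0,1],[0,0,-0.09,0,0,0,1],[0,0,-0.14,0,0,0,1],[0,0,-0.18,0,0,0,1],[0,0,-0.18,0,0,0,1],[0,0.05,-0.18,0,0,0,1],[0,0.1,-0.18,0,0,0,1],[0,0.15,-0.18,0,0,0,1],[0,0.2,-0.18,0,0,0,1],[0,0.25,-0.18,0,0,0,1],[0,0.3,-0.18,0,0,0,1],[0,0.35,-0.18,0,0,0,1],[0,0.35,-0.18,0,0,0,1],[0,0.35,-0.18,0,0,0,1]]}}

```text
clock: 12.65
tool_pos: [0.4561, -0.1949, 0.2339]
eef_rot: [-0.0, 0.992, -0.129, -0.001]
wrist_force: [0.2, -0.3, -0.5]
grip_width: 0.0004
grip_force: 0.0
```

```bash
python3 flap.py
python3 - <<'E'
from h import *
p,d=bot.read_camera("side");P=loc(cloud("side",p,d))
k=abs(P[...,1]+.055)<.009
print([(round(x,3),round(float(np.median(P[k&(abs(P[...,0]-x)<.003)&(P[...,2]>.06)&(P[...,2]<.12)][:,2])),4)) for x in np.arange(-.073,-.02,.008)])
for y in(.05,-.003,-.17,-.223): print("key",y,np.median(P[(abs(P[...,1]-y)<.006)&(abs(P[...,0]+.072)<.004)&(P[...,2]>.06)&(P[...,2]<.12)][:,2]))
s=bot.state();print(s["tool_pos"],s["wrist_force"],s["clock"])
p,d=bot.read_camera("side");cv2.imwrite("pics/s6.png",p)
E
```

```text
0.008 60 0.10214530641789865
0.02 28 0.10466765012273338
0.032 24 0.1048305577402498
0.044 28 0.10469662949871977
0.056 23 0.10448753458661886
0.068 22 0.10473476137416271
0.08 25 0.10492558748011205
0.092 27 0.10505243199778702
B [ 0.0499 -0.2166  0.1048]
[0.2328 0.9811 0.4083]
[(np.float64(-0.073), 0.0892), (np.float64(-0.065), 0.0918), (np.float64(-0.057), 0.0922), (np.float64(-0.049), 0.0917), (np.float64(-0.041), 0.0917), (np.float64(-0.033), 0.0912), (np.float64(-0.025), 0.0916)]
key 0.05 0.08619969519769283
key -0.003 0.08687138866635807
key -0.17 0.0869042571521339
key -0.223 0.08662166731455845
[ 0.4571 -0.1929  0.2342] [ 0.1874  0.5694 -0.0368] 12.75
```

View pics/s6.png

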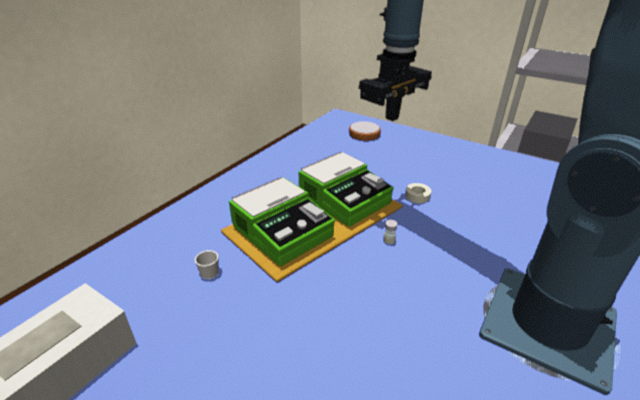

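The flap is shut and level at (270,195), the rocker is on at (315,212), and the start key is back up at (283,232). The vial, cup and tape haven't moved, and the gripper hangs clear at (395,90).

```bash
python3 -c "
from cell import bot
print(bot.close_job())"
```

```text
the job is handed in; nothing more can be done
None
```

The job is handed in: pump_a's flap was pushed shut, its rocker pressed on, then its start key pressed fully down and released; pump_b, the stop key and the loose things were left alone, and the arm finished clear at about 12.8 s.

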